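# Dock a tube rack and thread its locking rod

### The job

Slide the pink tube rack on its aluminium dock until it sits against all three black stops, so that the brass bushing on its ear lies under the brass bushing of the dock's blue arm. Then take the blue-knobbed steel rod from the green stand and lower it, knob up, through the upper bushing and on through the rack's bushing until the red band near its tip has come out underneath, keeping the knob a little clear above the upper bushing. Finish there, still gripping the knob and holding the rod up so that a colleague can clip it, and leave the vials, boxes and pens where they are.

Things in the scene. Friction and masses are not known exactly. Their poses are not given: they have to be found in the camera images.
- dock: fixed aluminium plate, x -130 to 85, y -115 to 150, 10 mm thick. Origin on the bench under the centre of the rack when home; z up. Black stops, tops at z 32: two at x -46 and 46 with faces at y 42.5, one with its face at x 60, y -30 to 10. Blue post 109 mm high at (0, 128) and arm to the bushing at (0, 68). The rack goes home towards +x and +y, from 20 to 50 mm short in each, turned up to 0.15 rad
- dock_eye (a point): centre of the mouth of the dock's upper brass bushing, 118 mm above the bench, axis vertical; lead-in cone 8 mm deep (about 24 mm wide at the mouth), then a 13 mm bore 14 mm long; underside 22 mm below this point. Outer diameter 32 mm. Nothing on the dock is higher.
- rack: loose pink tube rack, 120 (x) x 85 (y) x 48 mm (55 over the white caps), about 0.35 kg, its underside on the dock plate, 10 mm above the bench. Origin at the centre of its underside, z up; home: axes parallel to the dock's, origin 10 mm above the dock's. The flat -x and -y faces are free to push. At (0, 68) an ear with a brass bushing, which passes above the stops
- rack_eye (a point): centre of the mouth of the bushing on the rack's ear, 50 mm above the rack's underside (60 mm above the bench); lead-in cone 6 mm deep (about 24 mm wide), then a 13 mm bore 8 mm long; underside 14 mm below this point, 36 mm above the dock plate. Directly below dock_eye when the rack is home.
- rod: loose steel locking rod, 10 mm diameter, 104 mm long below a round blue knob of 24 mm diameter and 40 mm height; 90 g. Origin at the centre of its tip, z along the rod to the knob (up). The tip is chamfered over 3 mm; a red band lies 6 to 12 mm from the tip. It starts standing upright in one of the six 40 mm deep holes of the green stand, its tip 10 mm above the bench.
- rod_knob (a point): on the rod's axis inside the knob, at the height to grip: 126 mm from the tip, 22 mm above the knob's underside
- rod_collar (a point): centre of the underside of the rod's knob, 104 mm from the tip
- stand: green block 95 x 65 x 50 mm fixed on the bench, six holes of 11.2 mm, 40 mm deep, in a 3 x 2 grid 30 mm apart; holds the rod and two small vials. Origin at the centre of its underside, z up.
- vial_a: small clear vial with an orange cap, 13 mm wide at the cap, 56 mm long, standing in the green stand (top 66 mm above the bench); leave alone. Origin at its foot.
- vial_b: the same with a yellow cap; leave alone
- box_purple: purple pipette-tip box with a white lid, 85 x 120 x 85 mm, beyond the dock; leave alone. Origin at the centre of its underside.
- box_blue: blue pipette-tip box with a white lid, 85 x 120 x 85 mm, at the robot's right; leave alone. Origin at the centre of its underside.
- pen_red: red pen 135 x 10 x 10 mm lying on the bench; leave alone. Origin at its middle, underside.
- pen_blue: blue pen 135 x 10 x 10 mm lying on the bench; leave alone. Origin at its middle, underside.

How it is judged (in metres and radians):
On the way, in this order (a step that is already met when the one before it is completed fails the run):
1. the rack is home against the stops, with the rod not yet in the upper bushing (x of rack in the frame of dock between -0.003 and 0.003 m and y of rack in the frame of dock between -0.003 and 0.003 m and angle between the x axis of rack and the x axis of dock, either way round below 0.05 rad and angle between rack's own z axis and vertical below 0.05 rad and distance between rod and dock_eye above 0.03 m), for 0.2 s.
2. the rod's tip has entered the upper bushing from above, the rack still home (x of rack in the frame of dock between -0.0035 and 0.0035 m and y of rack in the frame of dock between -0.0035 and 0.0035 m and angle between the x axis of rack and the x axis of dock, either way round below 0.05 rad and angle between rack's own z axis and vertical below 0.05 rad and horizontal distance between rod and dock_eye below 0.006 m and z of rod in the frame of dock_eye between -0.05 and -0.008 m), for 0.05 s.
At the end, for the whole second after the job is handed in: Rack within 3.5 mm of home in x and y and 0.05 rad; rod upright through both bushings, tip at least 9 mm out below the rack's bushing, knob at least 3 mm clear above the upper one, still and gripped by the fingers; vials, boxes and pens within 20 mm of where they were (x of rack in the frame of dock between -0.0035 and 0.0035 m and y of rack in the frame of dock between -0.0035 and 0.0035 m and angle between the x axis of rack and the x axis of dock, either way round below 0.05 rad and angle between rack's own z axis and vertical below 0.05 rad and horizontal distance between rod and rack_eye below 0.006 m and z of rod in the frame of rack_eye below -0.023 m and horizontal distance between rod_collar and dock_eye below 0.006 m and z of rod_collar in the frame of dock_eye above 0.003 m and angle between rod's own z axis and vertical below 0.08 rad and contact force between the fingers and rod above 2 N and linear speed of rod below 0.02 m/s and distance of each of vial_a, vial_b, box_purple, box_blue, pen_red, pen_blue from where it was at the start of the episode below 0.02 m); the arm keeps its last pose, push and grip.
It fails at once if a vial, box or pen is disturbed (distance of any of vial_a, vial_b, box_purple, box_blue, pen_red, pen_blue from where it was at the start of the episode above 0.02 m).
It fails at once if the rack is tipped over (angle between rack's own z axis and vertical above 0.4 rad).
It also fails if it takes over 72 s, if anything falls off the work surface, if the arm or the gripper's body presses on something with over 40 N, if the wrist force passes 120 N, or if a joint passes its speed limit or range.

### The arm

A 6-joint arm with a two-finger parallel gripper is mounted at the origin on the work surface. World frame = base frame: x ahead of the robot, y to its left, z up, the work surface at z = 0. Lengths are in mm, angles in rad, forces in N, time in s.
With the tool pointing down it reaches from about 275 to 1000 mm from the base axis. Payload 8.4 kg.
Tool frame: the origin (TCP) lies between the finger pads; the fingertips stand 22 mm ahead of it and the grasp point (between the pads) lies 3 mm ahead of it (r.nose_length is the z of the fingertips in the tool frame, in mm); z points along the fingers, y is the line along which they close (so a half turn about z gives the same grasp; the last joint's range is limited). The gripper opens to 85 mm and grips with 20 to 120 N. Pads are 22 mm wide; open, the fingers measure 114 mm over their backs; the gripper's body (76 mm by 85 mm) begins 54 mm behind the grasp point. The pads swing forward as they close: fully open they stand 13 mm farther back than shut.
Start: joints at [-1.171, 0.353, 1.633, -0, 1.155, -0.002], TCP at [244.421, -575.227, 253.281] pointing down, gripper open.
Joint ranges: [-2.63, 2.63], [-0.92, 2.1], [0.06, 2.66], [-1.3, 4.44], [0, 2.69], [-3.02, 3.02]. Speed limits (rad/s): [2.22, 2.22, 2.79, 3.14, 3.14, 3.14].

### API

Orientations are given as [roll, pitch, yaw] about the fixed x, y, z axes, in that order (R = Rz(yaw) Ry(pitch) Rx(roll)).
In Python, from rig import r, cams, job, sense gives the robot as it stands (r), with the cameras (cams), the job (job) and the readings as plain functions.
- The arm moves only by the shell command python3 steer.py 'ROWS' [FORCE]. ROWS is a JSON object whose key "increments" holds a list of rows, 1 to 5 of them, each of 7 numbers: a rotation vector rx, ry, rz in normalised numbers (1 is 120 degrees), then dx, dy, dz in normalised numbers (1 is 0.75 m), then the opening from 0.0 (shut) to 1.0 (fully open); each row shifts and turns the commanded pose from where the row before left it, along the tool's axes as they then stand; what a row does not reach is not made up. A row lasts 1/12 s, in which the tool goes at most 41.7 mm and 0.125 rad, less where a joint would pass 70% of its speed; a pose out of reach is approached as far as the arm can. The fingers move at their own pace and stop on an object; FORCE is the grip in N (left out, the last holds). Time passes only in rows, so rows that do not move let the fingers close. It prints the time, the measured TCP pose, the force, the opening and the grip force at its end. A shift or turn number past 1, either way, is cut back to 1. Input that does not fit is refused with a message, and nothing moves.
- sense(): the state, without advancing time (a new reading comes with each control period).
- cams.grab_frame(name): name is "side" or "top"; returns the picture (400x640x3 uint8, red, green, blue); there is no depth.
- cams.camera_params(name): a dict with "fx", "fy", "cx", "cy" (pixels), "dist_coeffs" ([k1, k2, p1, p2, k3] as OpenCV has them; the pictures are not rectified), "rvec" (rotation vector, rad) and "tvec" (3), from world to camera coordinates, as OpenCV has them. Camera axes: x right, y down, z forward; pixel columns grow to the right and rows downward; lengths in mm; the calibration is good to about 2 mm. A picture is of the moment at which its call begins. camera_params takes no time and is no camera call.
- job.sign_off(): hands the job in; it is judged then, once.
The state is a dict: "clock": time; "qpos": joint angles; "qvel": joint speeds; "joint_efforts": joint torques, N m; "eef_pos": TCP position; "tcp_rot": TCP orientation; "contact_force": force on the tool from outside, world axes, zero at the start; "wrist_torque": the same for the moment, N m; "opening": opening from 0.0 (shut) to 1.0 (fully open); "grasp_force": force on a finger pad.
Only numpy, scipy, OpenCV 4.12 (cv2) and the standard library are available. Lean on these libraries where they do the work, as an engineer would, in place of code of your own. Each camera call takes 0.05 s, during which the arm holds its last target. There are 200 camera calls.

## Working session

There is one attempt and no reset: what is moved stays moved. The work goes in short steps, Python scripts to look and compute and a shell command to move; the robot and the scene stay as the last step left them, time stands still between calls to the robot, and variables do not carry over. Pictures are saved under pics/ and viewed, at most 13 in all, crops included, and the job is handed in when it is done.

```bash
ls; mkdir -p pics; python3 - <<'E'
from rig import r, cams, job, sense
import cv2
for n in("side","top"):
    cv2.imwrite(f"pics/{n}0.png",cv2.cvtColor(cams.grab_frame(n),cv2.COLOR_RGB2BGR)); print(cams.camera_params(n))
print(sense(), r.nose_length)
E
```

```text
pics
rig.py
steer.py
{'fx': 400.5240543799908, 'fy': 400.5240543799908, 'cx': 320.8168867216516, 'cy': 193.50212905019688, 'dist_coeffs': array([0.02805652, 0.        , 0.        , 0.        , 0.        ]), 'rvec': array([ 0.45236033, -2.57583151,  1.44199805]), 'tvec': array([534.43449556, 240.81864886, 839.49703214])}
{'fx': 383.05788829204175, 'fy': 383.05788829204175, 'cx': 311.1525401358752, 'cy': 193.08485717901468, 'dist_coeffs': array([-0.01684694,  0.        ,  0.        ,  0.        ,  0.        ]), 'rvec': array([ 2.20340923, -2.21002972,  0.07367772]), 'tvec': array([ -85.06085489,  576.43403337, 1285.22224633])}
{'clock': 0.1, 'qpos': array([-1.17138654e+00,  3.53586393e-01,  1.63408222e+00, -2.01966466e-05,
        1.15519924e+00, -2.41835502e-03]), 'qvel': array([-0.0001419 , -0.00183346, -0.00241416, -0.00224986,  0.00070249,
        0.00168599]), 'joint_efforts': array([-3.70793323e-04, -6.06356192e+01, -3.42820716e+01, -7.10353470e-05,
        3.99601602e-03, -1.11848135e-05]), 'eef_pos': array([ 244.26183291, -574.84351424,  252.62244315]), 'tcp_rot': array([-3.14031742e+00,  1.53830854e-05,  4.01836322e-01]), 'contact_force': array([ 0.13453987, -0.59280558, -1.04360791]), 'wrist_torque': array([ 0.00472641,  0.03212293, -0.00345826]), 'grasp_force': 0.0, 'opening': 1.0044169379818109} 22.0
```

View pics/side0.png

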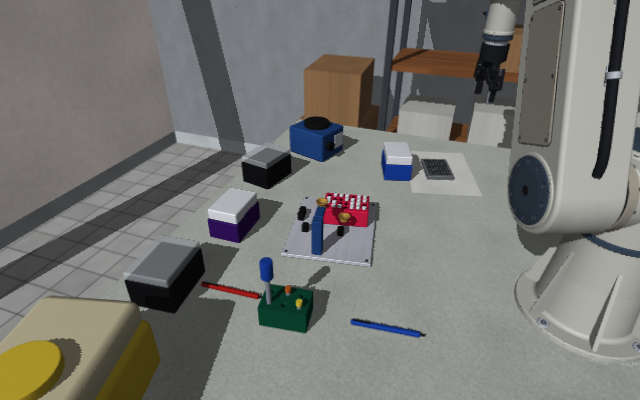

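View pics/top0.png

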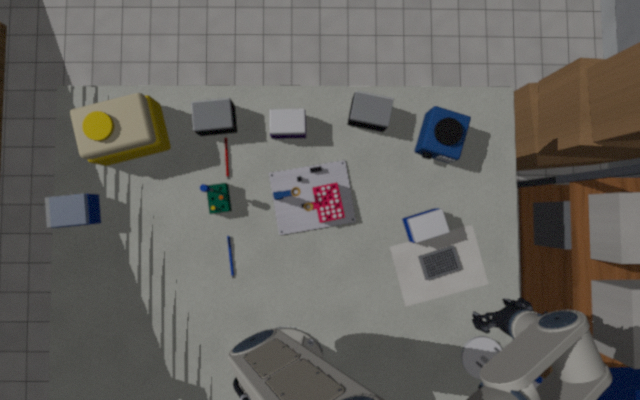

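Side shows the rod's knob at (266,268), the stand at (286,306), the rack at (347,208) and the post at (318,232). Top shows the plate corners near (270,167), (346,160), (354,228) and (281,235), the bushing at (296,191) and the stand at (218,199). I'll zoom in and measure.

```bash
cat > h.py <<'E'
from rig import r, cams, job, sense
import cv2, numpy as np
from scipy.spatial.transform import Rotation as R
def cam(n):
    c=cams.camera_params(n); K=np.array([[c["fx"],0,c["cx"]],[0,c["fy"],c["cy"]],[0,0,1]])
    Rm=cv2.Rodrigues(c["rvec"])[0]; return K,c["dist_coeffs"],Rm,np.array(c["tvec"]),c["rvec"]
def ray(n,uv):
    K,d,Rm,t,_=cam(n); p=cv2.undistortPoints(np.array([[uv]],float),K,d)[0,0]
    v=Rm.T@np.array([p[0],p[1],1]); return -Rm.T@t, v/np.linalg.norm(v)
def plane(n,uv,z):
    o,v=ray(n,uv); return o+v*(z-o[2])/v[2]
def tri(a,b):  # side uv, top uv -> point, miss
    o,v=ray("side",a); p,w=ray("top",b)
    s=np.linalg.lstsq(np.c_[v,-w],p-o,rcond=None)[0]
    A,B=o+v*s[0],p+w*s[1]; return (A+B)/2,np.linalg.norm(A-B)
def proj(n,P):
    K,d,Rm,t,rv=cam(n); return cv2.projectPoints(np.array(P,float).reshape(-1,1,3),rv,t,K,d)[0][:,0]
def crop(n,x0,y0,x1,y1,k,name,img=None):
    img=cams.grab_frame(n) if img is None else img
    c=cv2.resize(img[y0:y1,x0:x1],None,fx=k,fy=k,interpolation=cv2.INTER_CUBIC)
    cv2.imwrite(name,cv2.cvtColor(c,cv2.COLOR_RGB2BGR)); return img
def blobs(img,lo,hi,roi,amin=6):
    x0,y0,x1,y1=roi; h=cv2.cvtColor(img,cv2.COLOR_RGB2HSV)[y0:y1,x0:x1]
    m=cv2.inRange(h,np.array(lo),np.array(hi)); k,_,st,ce=cv2.connectedComponentsWithStats(m)
    return m,[(st[i,4],(ce[i]+[x0,y0]).round(1).tolist(),(st[i,:4]+[x0,y0,0,0]).tolist()) for i in range(1,k) if st[i,4]>=amin]
E
python3 - <<'E'
from h import *
crop("side",250,180,390,340,0,"x") if 0 else None
s=crop("side",250,180,390,340,3.7,"pics/s1.png")
t=crop("top",190,150,370,250,4.4,"pics/t1.png")
for n,i,roi in(("side",s,(250,180,390,340)),("top",t,(190,150,370,250))):
    for nm,lo,hi in(("blue",(105,120,50),(125,255,255)),("green",(60,100,20),(90,255,255)),("brass",(15,90,60),(28,255,255)),("pink",(165,120,80),(179,255,255)),("black",(0,0,0),(179,255,45))):
        print(n,nm,blobs(i,lo,hi,roi)[1])
E
```

```text
side blue [(np.int32(453), [317.2, 231.2], [312, 207, 13, 48]), (np.int32(279), [266.0, 268.8], [260, 257, 13, 25]), (np.int32(201), [371.4, 325.1], [351, 319, 39, 13])]
side green [(np.int32(1896), [286.1, 309.1], [258, 285, 55, 48])]
side brass [(np.int32(80), [321.7, 201.8], [316, 198, 12, 9]), (np.int32(77), [343.7, 216.8], [339, 213, 11, 9]), (np.int32(46), [298.7, 302.5], [296, 299, 7, 8])]
side pink [(np.int32(869), [346.3, 212.3], [323, 193, 46, 34]), (np.int32(7), [361.6, 197.7], [361, 196, 2, 4])]
side black [(np.int32(180), [264.5, 182.9], [250, 180, 31, 9]), (np.int32(184), [254.0, 214.4], [250, 202, 10, 28]), (np.int32(87), [301.7, 213.0], [298, 206, 8, 15]), (np.int32(57), [305.0, 226.9], [302, 222, 7, 10]), (np.int32(28), [322.0, 235.5], [322, 222, 1, 28]), (np.int32(65), [340.1, 230.8], [337, 226, 7, 11]), (np.int32(82), [277.4, 294.1], [271, 287, 14, 16]), (np.int32(28), [292.7, 289.9], [290, 287, 7, 7]), (np.int32(11), [272.2, 291.5], [271, 290, 4, 4]), (np.int32(184), [307.6, 308.1], [299, 292, 14, 39]), (np.int32(6), [260.0, 296.5], [259, 296, 3, 2]), (np.int32(16
[... 153 characters left out ...]
.int32(91), [281.2, 194.4], [274, 191, 17, 8]), (np.int32(19), [229.1, 243.5], [228, 237, 3, 13])]
top green [(np.int32(483), [218.9, 198.1], [208, 184, 22, 29])]
top brass [(np.int32(30), [295.6, 191.7], [292, 188, 8, 8]), (np.int32(12), [220.3, 196.8], [219, 195, 4, 5]), (np.int32(45), [307.9, 206.2], [303, 203, 10, 8]), (np.int32(11), [212.6, 207.5], [211, 206, 4, 4])]
top pink [(np.int32(640), [327.5, 201.7], [312, 183, 33, 39])]
top black [(np.int32(30), [315.6, 169.3], [311, 168, 10, 4]), (np.int32(7), [299.0, 178.7], [298, 178, 3, 3]), (np.int32(110), [224.3, 195.2], [209, 185, 22, 26]), (np.int32(6), [222.5, 206.0], [222, 205, 2, 3]), (np.int32(12), [217.6, 208.8], [216, 207, 5, 4])]
```

View pics/s1.png

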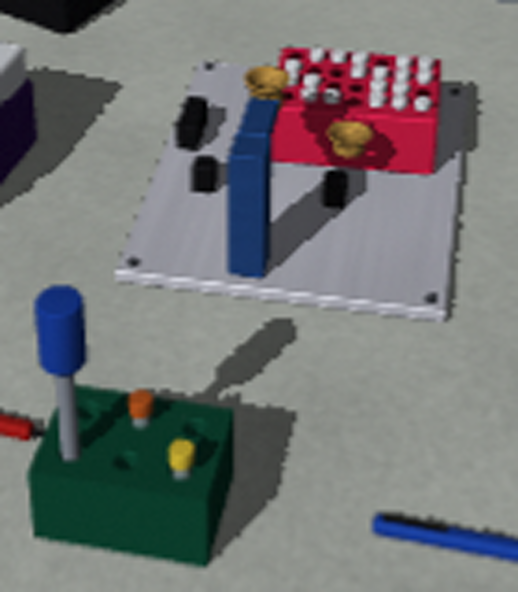

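View pics/t1.png

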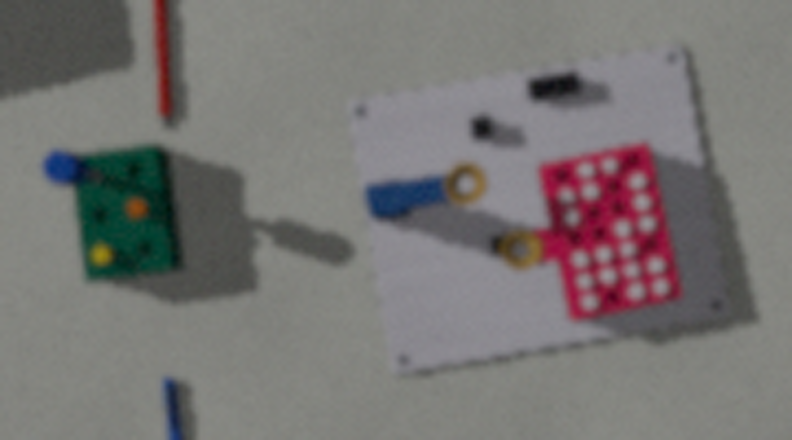

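Side shows the bushing mouths at about (322,201) for the dock and (344,216) for the rack, and the rod entering its hole at (268.6,303). Top shows the mouths at (295.7,191.8) and (308.2,206.4), the knob at (204,187.7) and four plate screws at the corners.

```bash
python3 - <<'E'
from h import *
T=lambda x,y:(190+(x+.5)/4.4-.5,150+(y+.5)/4.4-.5)
S=lambda x,y:(250+(x+.5)/3.7-.5,180+(y+.5)/3.7-.5)
np.set_printoptions(precision=1,suppress=True)
print("camera",ray("top",(300,200))[0],ray("side",(300,200))[0])
def fit(D,W):
    D=np.array(D,float);W=np.array(W)[:,:2];d0,w0=D.mean(0),W.mean(0)
    a=D-d0;b=W-w0; th=np.arctan2((a[:,0]*b[:,1]-a[:,1]*b[:,0]).sum(),(a*b).sum())
    Rm=np.array([[np.cos(th),-np.sin(th)],[np.sin(th),np.cos(th)]]); o=w0-Rm@d0
    print("fit yaw",round(th,4),"origin",o,"resid",np.abs((D@Rm.T+o)-W).max()); return th,o,Rm
a=9
D=[(85-a,150-a),(85-a,-115+a),(-130+a,-115+a),(-130+a,150-a)]
th,o,Rm=fit(D,[plane("top",T(*p),10) for p in[(361,111),(673,57),(716,305),(404,360)]])
print("eye",Rm@[0,68]+o)
th2,o2,Rm2=fit([(85-a,150-a),(85-a,-115+a),(-130+a,-115+a),(-130+a,150-a)],[plane("side",S(*p),10) for p in[(133,262),(208,67),(455,91),(432,298)]])
print("eye side",Rm2@[0,68]+o2)
for nm,s,t in(("deye",S(267,77),T(465,184)),("reye",S(350,134),T(520,248)),("knobmid",(266,268.8),(204.1,187.7)),("orange",S(140,400),T(136,208))):
    print(nm,*tri(s,t))
print("knobtop",plane("side",S(60,297),154),plane("top",T(60,165),154),"rodhole",plane("side",S(69,455),50))
# rack corners top z=58 plate top
print("rack top corners",[plane("top",T(*p),58) for p in[(540,162),(650,145),(681,297),(572,319)]])
print("rack corner side", [plane("side",S(*p),58) for p in[(282,46),(441,60),(440,117)]])
i=cams.grab_frame("top"); m,_=blobs(i,(165,120,80),(179,255,255),(310,180,350,225)); 
m=cv2.morphologyEx(m,cv2.MORPH_CLOSE,np.ones((5,5))); m=cv2.morphologyEx(m,cv2.MORPH_OPEN,np.ones((13,13)))
c=max(cv2.findContours(m,0,1)[0],key=cv2.contourArea);b=cv2.boxPoints(cv2.minAreaRect(c))+[310,180]
print("rackbox",b,[plane("top",p,58) for p in b])
E
```

```text
camera [ 514.5  -61.7 1312.5] [314.3 735.8 638.9]
fit yaw 0.1693 origin [ 588.7 -103.4] resid 1.583694321367517
eye [577.3 -36.4]
fit yaw 0.1731 origin [ 589.9 -101.1] resid 1.6393296152676555
eye side [578.2 -34.1]
deye [577.5 -35.  117.3] 1.9295367442918059
reye [531.6 -74.9  57.4] 0.5862006157011784
knobmid [588.4 244.6 133.5] 0.9828966950283846
orange [563.  209.6  61.8] 1.406160344741866
knobtop [588.4 243.5 154. ] [588.4 241.6 154. ] rodhole [587.7 248.1  50. ]
rack top corners [array([596. , -89.9,  58. ]), array([ 608.5, -172.2,   58. ]), array([ 495. , -194.6,   58. ]), array([ 479. , -113.3,   58. ])]
rack corner side [array([ 612.3, -167.2,   58. ]), array([ 495.4, -190. ,   58. ]), array([ 478.1, -116.2,   58. ])]
rackbox [[315. 185.]
 [342. 185.]
 [342. 220.]
 [315. 220.]] [array([600.7, -98.7,  58. ]), array([ 600.5, -187.5,   58. ]), array([ 485.6, -186.7,   58. ]), array([486. , -98.2,  58. ])]
```

```bash
cat >> h.py <<'E'
TH=.171; O=np.array([589.3,-102.2])
def dock(x,y): return np.array([[np.cos(TH),-np.sin(TH)],[np.sin(TH),np.cos(TH)]])@[x,y]+O
def go(x,y,z,yaw):
    s=sense(); A=R.from_euler("xyz",s["tcp_rot"]); B=R.from_euler("xyz",[np.pi,0,yaw]); d=np.array([x,y,z])-s["eef_pos"]
    print("rotvec",(A.inv()*B).as_rotvec().round(4),"d before turn",A.inv().apply(d).round(1),"after",B.inv().apply(d).round(1))
E
python3 -c "
from h import *
go(*dock(-50,-125),250,TH+np.pi/2)"
```

```text
rotvec [-5.00e-04 -4.00e-04 -1.34e+00] d before turn [ 425.1 -190.     3.1] after [282.2 370.4   2.9]
```

The manual's scale: shifts go in shares of 0.75 m and turns go in shares of 120 degrees. Converting my numbers, 35 mm is 0.0467, -15.8 mm is -0.0211.

```bash

python3 steer.py '{"increments":[[0, 0, 0, 0.0467, -0.0211, 0, 0.5], [0, 0, 0, 0.0467, -0.0211, 0, 0.5], [0, 0, 0, 0.0467, -0.0211, 0, 0.5], [0, 0, 0, 0.0467, -0.0211, 0, 0.5], [0, 0, 0, 0.0467, -0.0211, 0, 0.5]]}' 40
python3 steer.py '{"increments":[[0, 0, 0, 0.0467, -0.0211, 0, 0.5], [0, 0, 0, 0.0467, -0.0211, 0, 0.5], [0, 0, 0, 0.0467, -0.0211, 0, 0.5], [0, 0, 0, 0.0467, -0.0211, 0, 0.5], [0, 0, 0, 0.0467, -0.0211, 0, 0.5]]}'
python3 steer.py '{"increments":[[0, 0, 0, 0.0467, -0.0211, 0, 0.5], [0, 0, 0, 0.0467, -0.0211, 0, 0.5], [0, 0, -0.0573, 0, 0, 0, 0.5], [0, 0, -0.0573, 0, 0, 0, 0.5], [0, 0, -0.0573, 0, 0, 0, 0.5]]}'
python3 steer.py '{"increments":[[0, 0, -0.0573, 0, 0, 0, 0.5], [0, 0, -0.0573, 0, 0, 0, 0.5], [0, 0, -0.0573, 0, 0, 0, 0.5], [0, 0, -0.0573, 0, 0, 0, 0.5], [0, 0, -0.0573, 0, 0, 0, 0.5]]}'
python3 steer.py '{"increments":[[0, 0, -0.0573, 0, 0, 0, 0.5], [0, 0, -0.0573, 0, 0, 0, 0.5], [0, 0, -0.0573, 0, 0, 0, 0.5], [0, 0, 0, 0, 0, 0, 0.5]]}'
python3 -c "
from h import *
go(*dock(-50,-125),44,TH+np.pi/2)"
```

```text
clock: 0.67
eef_pos: [375.4, -432.6, 253.2]
tcp_rot: [-3.142, -0.0, 0.401]
contact_force: [1.2, -0.0, -0.4]
opening: 0.499
grasp_force: 0.0
clock: 1.08
eef_pos: [505.8, -291.3, 253.4]
tcp_rot: [3.141, -0.0, 0.402]
contact_force: [0.1, -0.6, -0.9]
opening: 0.499
grasp_force: 0.0
clock: 1.5
eef_pos: [557.3, -235.5, 253.0]
tcp_rot: [-3.141, 0.0, 0.769]
contact_force: [0.2, -0.4, 0.6]
opening: 0.504
grasp_force: 0.0
clock: 1.92
eef_pos: [556.7, -236.4, 253.1]
tcp_rot: [-3.141, -0.0, 1.368]
contact_force: [0.1, -0.4, -0.3]
opening: 0.498
grasp_force: 0.0
clock: 2.25
eef_pos: [556.7, -236.5, 253.2]
tcp_rot: [-3.141, -0.0, 1.727]
contact_force: [-1.0, 0.0, -0.7]
opening: 0.502
grasp_force: 0.0
rotvec [-0.0002 -0.0001 -0.0145] d before turn [  1.8   4.9 209.2] after [  1.8   4.9 209.2]
```

To row units: 35 mm is 0.0467, 34 mm is 0.0453, -0.0145 rad is -0.0069.

```bash

python3 steer.py '{"increments":[[0, 0, -0.0069, 0, 0.0067, 0.0453, 0.5], [0, 0, 0, 0, 0, 0.0467, 0.5], [0, 0, 0, 0, 0, 0.0467, 0.5], [0, 0, 0, 0, 0, 0.0467, 0.5], [0, 0, 0, 0, 0, 0.0467, 0.5]]}'
python3 steer.py '{"increments":[[0, 0, 0, 0, 0, 0.0467, 0.5], [0, 0, 0, 0.0133, 0, 0, 0.5], [0, 0, 0, 0.0133, 0, 0, 0.5], [0, 0, 0, 0.0067, 0, 0, 0.5], [0, 0, 0, 0.0067, 0, 0, 0.5]]}'
python3 steer.py '{"increments":[[0, 0, 0, 0.0067, 0, 0, 0.5], [0, 0, 0, 0.0067, 0, 0, 0.5], [0, 0, 0, 0.0067, 0, 0, 0.5], [0, 0, 0, 0.0067, 0, 0, 0.5], [0, 0, 0, 0.0067, 0, 0, 0.5]]}'
python3 -c "
from h import *
go(*dock(-50,-53.5),44,TH+np.pi/2)
crop('side',250,150,430,300,4,'pics/s2.png')"
```

```text
clock: 2.67
eef_pos: [561.7, -235.7, 77.9]
tcp_rot: [3.141, 0.0, 1.732]
contact_force: [0.5, -0.2, 0.2]
opening: 0.497
grasp_force: 0.0
clock: 3.08
eef_pos: [558.2, -205.6, 46.6]
tcp_rot: [3.139, 0.002, 1.736]
contact_force: [0.5, 0.3, -0.5]
opening: 0.506
grasp_force: 0.0
clock: 3.5
eef_pos: [553.2, -181.4, 45.0]
tcp_rot: [3.14, 0.001, 1.736]
contact_force: [1.3, -3.5, 1.3]
opening: 0.505
grasp_force: 1.3
rotvec [ 0.0013  0.001  -0.0056] d before turn [18.4 -1.1  0.9] after [18.4 -1.   1. ]
```

View pics/s2.png

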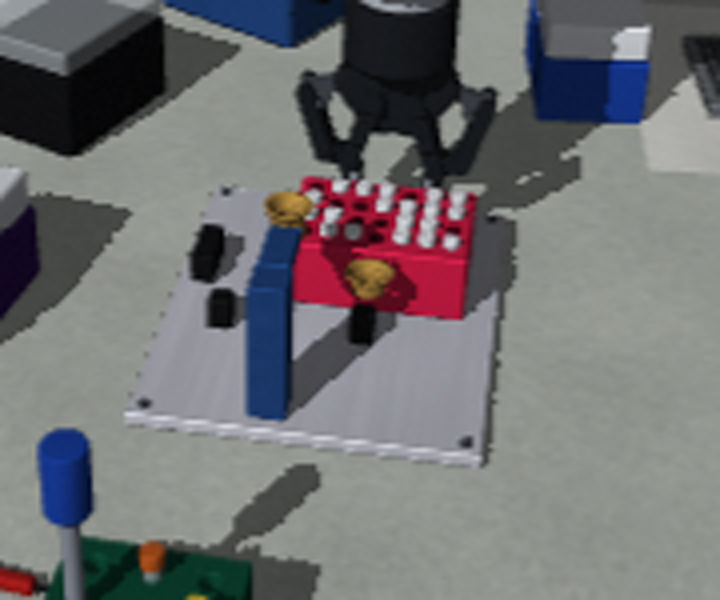

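The two fingers are squarely against the rack's −y face and the rack is sliding. I'll stop a few mm short in y, push x home next, and finish y last.

To row units: 4 mm is 0.0053, 2 mm is 0.0027, -0.005 rad is -0.0024.

```bash

python3 steer.py '{"increments":[[0, 0, -0.0024, 0.0053, 0, 0, 0.5], [0, 0, 0, 0.0053, 0, 0, 0.5], [0, 0, 0, 0.0053, 0, 0, 0.5], [0, 0, 0, 0.0027, 0, 0, 0.5], [0, 0, 0, 0, 0, 0, 0.5]]}'
python3 steer.py '{"increments":[[0, 0, 0, -0.0267, 0, 0, 0.5], [0, 0, 0, -0.0267, 0, 0, 0.5], [0, 0, 0, 0, 0, -0.04, 0.5], [0, 0, 0, 0, 0, -0.04, 0.5], [0, 0, 0, 0, 0, -0.04, 0.5]]}'
python3 -c "
from h import *
go(*dock(-150,-14),135,TH)"
```

```text
clock: 3.97
eef_pos: [550.0, -167.0, 44.1]
tcp_rot: [-3.141, -0.001, 1.742]
contact_force: [0.3, 0.3, -0.5]
opening: 0.5
grasp_force: 0.0
clock: 4.38
eef_pos: [556.1, -206.9, 134.3]
tcp_rot: [-3.139, -0.002, 1.74]
contact_force: [1.2, -0.7, -0.2]
opening: 0.496
grasp_force: 0.0
rotvec [-3.5000e-03  5.0000e-04  1.5695e+00] d before turn [ 83.4 -99.6  -0.3] after [-99.5 -83.6  -0.7]
```

To row units: -25 mm is -0.0333, 23 mm is 0.0307, 0.121 rad is 0.0578.

```bash

python3 steer.py '{"increments":[[0, 0, 0, 0.0307, -0.0333, 0, 0.5], [0, 0, 0, 0.0307, -0.0333, 0, 0.5], [0, 0, 0, 0.0307, -0.0333, 0, 0.5], [0, 0, 0, 0.03, -0.0333, 0, 0.5], [0, 0, 0.0578, 0, 0, 0, 0.5]]}'
python3 steer.py '{"increments":[[0, 0, 0.0578, 0, 0, 0, 0.5], [0, 0, 0.0578, 0, 0, 0, 0.5], [0, 0, 0.0578, 0, 0, 0, 0.5], [0, 0, 0.0578, 0, 0, 0, 0.5], [0, 0, 0.0578, 0, 0, 0, 0.5]]}'
python3 steer.py '{"increments":[[0, 0, 0.0578, 0, 0, 0, 0.5], [0, 0, 0.0578, 0, 0, 0, 0.5], [0, 0, 0.0578, 0, 0, 0, 0.5], [0, 0, 0.0578, 0, 0, 0, 0.5], [0, 0, 0.0578, 0, 0, 0, 0.5]]}'
python3 steer.py '{"increments":[[0, 0, 0.0578, 0, 0, 0, 0.5], [0, 0, 0.0563, 0, 0, 0, 0.5], [0, 0, 0, 0, 0, 0, 0.5]]}'
python3 -c "
from h import *
go(*dock(-150,-6),44,TH)
s=crop('side',250,150,430,300,4,'pics/s3.png')"
```

```text
clock: 4.8
eef_pos: [435.9, -130.6, 133.0]
tcp_rot: [-3.134, -0.003, 1.622]
contact_force: [-0.1, -0.2, 0.6]
opening: 0.5
grasp_force: 0.0
clock: 5.22
eef_pos: [442.5, -133.5, 134.0]
tcp_rot: [-3.14, -0.0, 1.009]
contact_force: [-0.6, 0.0, -0.6]
opening: 0.502
grasp_force: 0.0
clock: 5.63
eef_pos: [442.5, -133.6, 134.0]
tcp_rot: [-3.14, 0.001, 0.404]
contact_force: [0.3, -0.4, 0.0]
opening: 0.495
grasp_force: 0.0
clock: 5.88
eef_pos: [442.6, -133.6, 134.0]
tcp_rot: [-3.141, 0.001, 0.166]
contact_force: [-0.1, 0.5, -0.7]
opening: 0.502
grasp_force: 0.0
rotvec [-0.0008  0.001  -0.0052] d before turn [ 0.   0.1 90. ] after [-0.1  0.  90. ]
```

View pics/s3.png

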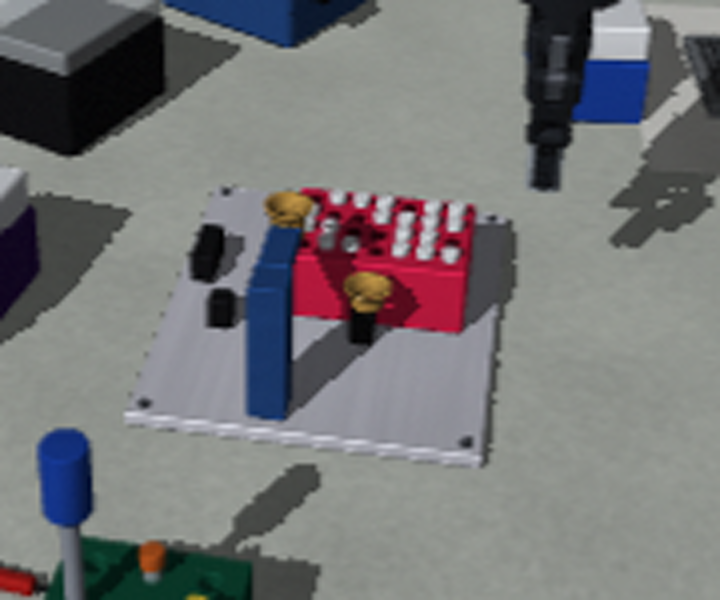

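The rack is square and a few mm short of the y stops. The tool is beyond the −x face, so I'll descend and push +x.

To row units: 30 mm is 0.04, 10 mm is 0.0133, -0.005 rad is -0.0024.

```bash

python3 steer.py '{"increments":[[0, 0, -0.0024, 0, 0, 0.04, 0.5], [0, 0, 0, 0, 0, 0.04, 0.5], [0, 0, 0, 0, 0, 0.04, 0.5], [0, 0, 0, 0.0133, 0, 0, 0.5], [0, 0, 0, 0.0107, 0, 0, 0.5]]}'
python3 steer.py '{"increments":[[0, 0, 0, 0.008, 0, 0, 0.5], [0, 0, 0, 0.008, 0, 0, 0.5], [0, 0, 0, 0.008, 0, 0, 0.5], [0, 0, 0, 0.008, 0, 0, 0.5], [0, 0, 0, 0.008, 0, 0, 0.5]]}'
python3 steer.py '{"increments":[[0, 0, 0, 0.0067, 0, 0, 0.5], [0, 0, 0, 0.0067, 0, 0, 0.5], [0, 0, 0, 0.0067, 0, 0, 0.5], [0, 0, 0, 0.0067, 0, 0, 0.5], [0, 0, 0, 0.0027, 0, 0, 0.5]]}'
python3 -c "
from h import *
go(*dock(-71,-6),44,TH)"
```

```text
clock: 6.35
eef_pos: [460.3, -130.3, 43.5]
tcp_rot: [-3.14, 0.003, 0.179]
contact_force: [0.4, -0.0, -0.4]
opening: 0.502
grasp_force: 0.0
clock: 6.77
eef_pos: [491.0, -125.4, 45.1]
tcp_rot: [3.141, -0.001, 0.177]
contact_force: [-2.4, 0.4, 2.1]
opening: 0.497
grasp_force: 1.3
clock: 7.18
eef_pos: [512.9, -121.6, 44.3]
tcp_rot: [3.141, -0.001, 0.176]
contact_force: [-2.9, -1.6, 1.3]
opening: 0.5
grasp_force: 1.3
rotvec [ 0.0002 -0.0007  0.0054] d before turn [ 7.5 -0.   0.3] after [ 7.5 -0.1  0.3]
```

To row units: 3 mm is 0.004, 2 mm is 0.0027, 0.004 rad is 0.0019.

```bash

python3 steer.py '{"increments":[[0, 0, 0.0019, 0.004, 0, 0, 0.5], [0, 0, 0, 0.0027, 0, 0, 0.5], [0, 0, 0, 0.0013, 0, 0, 0.5], [0, 0, 0, 0, 0, 0, 0.5]]}'
python3 steer.py '{"increments":[[0, 0, 0, 0.0013, 0, 0, 0.5], [0, 0, 0, 0, 0, 0, 0.5]]}'
python3 steer.py '{"increments":[[0, 0, 0, 0.0013, 0, 0, 0.5], [0, 0, 0, 0, 0, 0, 0.5]]}'
python3 steer.py '{"increments":[[0, 0, 0, 0.0013, 0, 0, 0.5], [0, 0, 0, 0, 0, 0, 0.5]]}'
```

```text
clock: 7.52
eef_pos: [518.3, -120.6, 44.2]
tcp_rot: [3.141, -0.001, 0.172]
contact_force: [-0.4, -1.0, -0.5]
opening: 0.5
grasp_force: 0.1
clock: 7.68
eef_pos: [518.9, -120.4, 44.3]
tcp_rot: [-3.142, 0.0, 0.172]
contact_force: [-1.0, 0.2, -0.8]
opening: 0.498
grasp_force: 0.5
clock: 7.85
eef_pos: [519.9, -120.2, 44.3]
tcp_rot: [-3.142, -0.0, 0.172]
contact_force: [-1.2, -0.7, -0.1]
opening: 0.5
grasp_force: 0.7
clock: 8.02
eef_pos: [520.4, -120.1, 44.2]
tcp_rot: [-3.141, 0.001, 0.172]
contact_force: [-3.4, -1.0, 2.2]
opening: 0.5
grasp_force: 2.0
```

To row units: 1 mm is 0.0013.

```bash

for i in 1; do
python3 steer.py '{"increments":[[0, 0, 0, 0.0013, 0, 0, 0.5], [0, 0, 0, 0, 0, 0, 0.5]]}' | sed -n '2p;4p'
python3 steer.py '{"increments":[[0, 0, 0, 0.0013, 0, 0, 0.5], [0, 0, 0, 0, 0, 0, 0.5]]}'| sed -n '2p;4p'
python3 steer.py '{"increments":[[0, 0, 0, 0.0013, 0, 0, 0.5], [0, 0, 0, 0, 0, 0, 0.5]]}'| sed -n '2p;4p'
done
```

```text
eef_pos: [520.4, -120.0, 44.1]
contact_force: [-6.7, -3.3, 4.3]
eef_pos: [520.4, -119.8, 44.0]
contact_force: [-10.5, -3.8, 7.6]
eef_pos: [520.5, -119.6, 43.8]
contact_force: [-13.7, -5.9, 10.0]
```

The force is rising with no motion, so the rack is against the x stop. I'll retreat and do the final y push.

To row units: -32 mm is -0.0427, -20 mm is -0.0267.

```bash

python3 steer.py '{"increments":[[0, 0, 0, -0.0267, 0, 0, 0.5], [0, 0, 0, -0.0267, 0, 0, 0.5], [0, 0, 0, 0, 0, -0.0427, 0.5], [0, 0, 0, 0, 0, -0.0427, 0.5], [0, 0, 0, 0, 0, -0.0427, 0.5]]}'
python3 steer.py '{"increments":[[0, 0, -0.0578, 0, 0, 0, 0.5], [0, 0, -0.0578, 0, 0, 0, 0.5], [0, 0, -0.0578, 0, 0, 0, 0.5], [0, 0, -0.0578, 0, 0, 0, 0.5], [0, 0, -0.0578, 0, 0, 0, 0.5]]}'
python3 steer.py '{"increments":[[0, 0, -0.0578, 0, 0, 0, 0.5], [0, 0, -0.0578, 0, 0, 0, 0.5], [0, 0, -0.0578, 0, 0, 0, 0.5], [0, 0, -0.0578, 0, 0, 0, 0.5], [0, 0, -0.0578, 0, 0, 0, 0.5]]}'
python3 steer.py '{"increments":[[0, 0, -0.0578, 0, 0, 0, 0.5], [0, 0, -0.0578, 0, 0, 0, 0.5], [0, 0, -0.0568, 0, 0, 0, 0.5], [0, 0, 0, 0, 0, 0, 0.5]]}'
python3 -c "
from h import *
go(*dock(5,-85),135,TH+np.pi/2)
crop('top',190,150,370,250,4.4,'pics/t4.png')"
```

```text
clock: 8.93
eef_pos: [484.3, -126.4, 141.3]
tcp_rot: [-3.141, -0.0, 0.172]
contact_force: [0.1, -0.1, 1.2]
opening: 0.499
grasp_force: 0.0
clock: 9.35
eef_pos: [485.2, -126.5, 140.7]
tcp_rot: [3.14, -0.001, 0.783]
contact_force: [-0.2, 0.1, -0.7]
opening: 0.496
grasp_force: 0.0
clock: 9.77
eef_pos: [485.2, -126.5, 140.5]
tcp_rot: [3.14, -0.0, 1.388]
contact_force: [0.4, -0.2, -0.6]
opening: 0.499
grasp_force: 0.0
clock: 10.1
eef_pos: [485.1, -126.4, 140.5]
tcp_rot: [3.14, 0.0, 1.749]
contact_force: [-0.5, 0.2, 0.4]
opening: 0.5
grasp_force: 0.0
rotvec [0.0015 0.0004 0.007 ] d before turn [-79.6 111.2   5.7] after [-78.8 111.8   5.5]
```

View pics/t4.png

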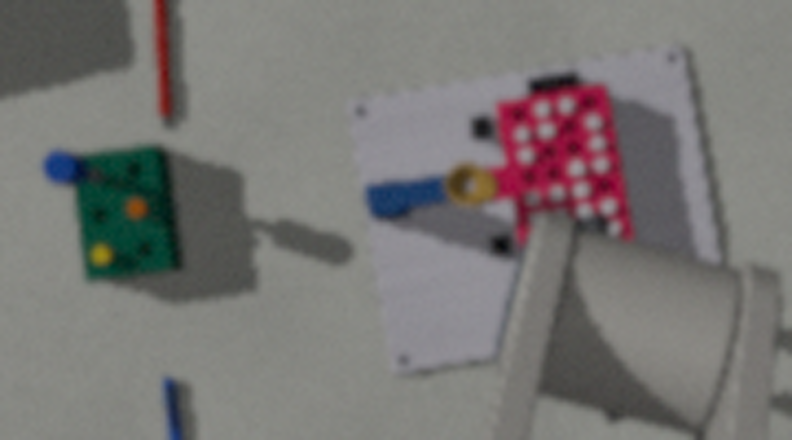

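The rack touches the x stop at (552,82), and its ear bushing is almost under the dock bushing at (470,185), about 4 mm short in y.

To row units: 30 mm is 0.04, 28 mm is 0.0373, 0.007 rad is 0.0033.

```bash

python3 steer.py '{"increments":[[0, 0, 0.0033, -0.0293, 0.0373, 0, 0.5], [0, 0, 0, -0.0293, 0.0373, 0, 0.5], [0, 0, 0, -0.0293, 0.0373, 0, 0.5], [0, 0, 0, -0.0293, 0.0373, 0, 0.5], [0, 0, 0, 0, 0, 0.04, 0.5]]}'
python3 steer.py '{"increments":[[0, 0, 0, 0, 0, 0.044, 0.5], [0, 0, 0, 0, 0, 0.044, 0.5], [0, 0, 0, 0.0107, 0, 0, 0.5], [0, 0, 0, 0.0107, 0, 0, 0.5], [0, 0, 0, 0.0107, 0, 0, 0.5]]}'
python3 steer.py '{"increments":[[0, 0, 0, 0.008, 0, 0, 0.5], [0, 0, 0, 0.0053, 0, 0, 0.5], [0, 0, 0, 0.0027, 0, 0, 0.5], [0, 0, 0, 0.0013, 0, 0, 0.5], [0, 0, 0, 0, 0, 0, 0.5]]}'
python3 -c "
from h import *
go(*dock(5,-53.5),44,TH+np.pi/2)"
```

```text
clock: 10.57
eef_pos: [619.6, -198.9, 116.0]
tcp_rot: [3.127, 0.008, 1.731]
contact_force: [0.8, -0.6, 0.8]
opening: 0.499
grasp_force: 0.0
clock: 10.98
eef_pos: [606.1, -170.2, 45.5]
tcp_rot: [3.14, 0.0, 1.734]
contact_force: [1.2, -0.3, 0.8]
opening: 0.5
grasp_force: 0.0
clock: 11.4
eef_pos: [603.8, -158.0, 45.1]
tcp_rot: [3.14, 0.001, 1.736]
contact_force: [-0.5, -1.1, 0.9]
opening: 0.499
grasp_force: 0.0
rotvec [ 0.0011  0.0006 -0.0053] d before turn [3.9 0.2 1.1] after [3.9 0.2 1.1]
```

To row units: 1 mm is 0.0013, -0.005 rad is -0.0024.

```bash

python3 steer.py '{"increments":[[0, 0, -0.0024, 0.0013, 0, 0, 0.5], [0, 0, 0, 0.0013, 0, 0, 0.5], [0, 0, 0, 0, 0, 0, 0.5]]}' | sed -n '2p;4p'
python3 steer.py '{"increments":[[0, 0, 0, 0.0013, 0, 0, 0.5], [0, 0, 0, 0, 0, 0, 0.5]]}' | sed -n '2p;4p'
python3 steer.py '{"increments":[[0, 0, 0, 0.0013, 0, 0, 0.5], [0, 0, 0, 0, 0, 0, 0.5]]}'| sed -n '2p;4p'
python3 steer.py '{"increments":[[0, 0, 0, 0.0013, 0, 0, 0.5], [0, 0, 0, 0, 0, 0, 0.5]]}'| sed -n '2p;4p'
python3 steer.py '{"increments":[[0, 0, 0, 0.0013, 0, 0, 0.5], [0, 0, 0, 0, 0, 0, 0.5]]}'| sed -n '2p;4p'
```

```text
eef_pos: [603.3, -156.5, 44.5]
contact_force: [0.1, -1.6, 0.9]
eef_pos: [603.1, -155.4, 44.4]
contact_force: [0.7, -2.1, 1.7]
eef_pos: [602.8, -154.1, 44.3]
contact_force: [0.4, -2.9, 1.6]
eef_pos: [602.6, -153.0, 44.3]
contact_force: [0.5, -1.9, 1.3]
eef_pos: [602.4, -152.0, 44.3]
contact_force: [-0.4, -1.1, 1.3]
```

To row units: 1 mm is 0.0013.

```bash

python3 steer.py '{"increments":[[0, 0, 0, 0.0013, 0, 0, 0.5], [0, 0, 0, 0, 0, 0, 0.5]]}' | sed -n '2p;4p'
python3 steer.py '{"increments":[[0, 0, 0, 0.0013, 0, 0, 0.5], [0, 0, 0, 0, 0, 0, 0.5]]}' | sed -n '2p;4p'
python3 steer.py '{"increments":[[0, 0, 0, 0.0013, 0, 0, 0.5], [0, 0, 0, 0, 0, 0, 0.5]]}'| sed -n '2p;4p'
python3 steer.py '{"increments":[[0, 0, 0, 0.0013, 0, 0, 0.5], [0, 0, 0, 0, 0, 0, 0.5]]}'| sed -n '2p;4p'
```

```text
eef_pos: [602.2, -151.5, 44.3]
contact_force: [0.4, -5.4, 1.3]
eef_pos: [602.2, -151.4, 44.4]
contact_force: [0.3, -10.4, 0.5]
eef_pos: [602.2, -151.3, 44.5]
contact_force: [-0.6, -15.4, 0.8]
eef_pos: [602.2, -151.2, 44.8]
contact_force: [-0.4, -19.4, 0.8]
```

The force builds with no motion, so the rack is home in y too. I'll retreat, raise, check, and go to the rod.

To row units: -40 mm is -0.0533, -15 mm is -0.02.

```bash

python3 steer.py '{"increments":[[0, 0, 0, -0.02, 0, 0, 0.5], [0, 0, 0, -0.02, 0, 0, 0.5], [0, 0, 0, 0, 0, -0.0533, 0.5], [0, 0, 0, 0, 0, -0.0533, 0.5], [0, 0, 0, 0, 0, -0.0533, 0.5]]}' |sed -n '2p;4p'
python3 steer.py '{"increments":[[0, 0, 0, 0, 0, -0.0533, 1], [0, 0, 0, 0, 0, 0, 1], [0, 0, 0, 0, 0, 0, 1]]}' 40
python3 -c "
from h import *
go(588.4,243.5,204,TH+np.pi/2)
s=crop('side',250,150,430,300,4,'pics/s5.png')
print(blobs(s,(15,90,60),(28,255,255),(300,180,360,240))[1])"
```

```text
eef_pos: [605.9, -178.1, 164.5]
contact_force: [0.9, 0.9, -0.1]
clock: 13.65
eef_pos: [608.3, -178.5, 207.1]
tcp_rot: [3.137, 0.002, 1.741]
contact_force: [0.4, -0.4, -0.7]
opening: 0.902
grasp_force: 0.0
rotvec [ 0.0045  0.0017 -0.0008] d before turn [419.3  51.9   2.6] after [419.3  52.3   3.1]
[(np.int32(79), [321.7, 201.8], [316, 198, 12, 9]), (np.int32(27), [324.4, 221.2], [323, 218, 5, 9])]
```

View pics/s5.png

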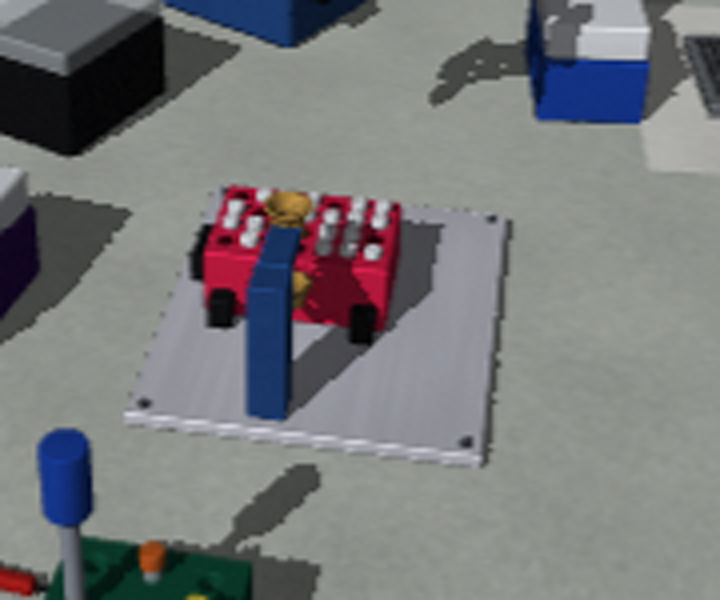

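The rack sits against both y stops and the x stop, with its bushing under the dock's. Moving to the rod.

To row units: 35 mm is 0.0467, 4.7 mm is 0.0063.

```bash

python3 steer.py '{"increments":[[0, 0, 0, 0.0467, 0.0063, 0, 1], [0, 0, 0, 0.0467, 0.0063, 0, 1], [0, 0, 0, 0.0467, 0.0063, 0, 1], [0, 0, 0, 0.0467, 0.0063, 0, 1], [0, 0, 0, 0.0467, 0.0063, 0, 1]]}' | sed -n 2p
python3 steer.py '{"increments":[[0, 0, 0, 0.0467, 0.0063, 0, 1], [0, 0, 0, 0.0467, 0.0063, 0, 1], [0, 0, 0, 0.0467, 0.0063, 0, 1], [0, 0, 0, 0.0467, 0.0063, 0, 1], [0, 0, 0, 0.0467, 0.0063, 0, 1]]}' | sed -n 2p
python3 steer.py '{"increments":[[0, 0, 0, 0.0467, 0.0063, 0, 1], [0, 0, 0, 0.0467, 0, 0, 1], [0, 0, 0, 0, 0, 0, 1], [0, 0, 0, 0, 0, 0, 1]]}'
python3 -c "
from h import *
go(588.4,243.3,139,TH+np.pi/2)"
```

```text
eef_pos: [598.8, 0.1, 202.0]
eef_pos: [592.3, 176.4, 201.9]
clock: 14.87
eef_pos: [585.0, 246.1, 201.9]
tcp_rot: [-3.138, 0.001, 1.744]
contact_force: [-0.1, -0.5, 0.4]
opening: 1.0
grasp_force: 0.0
rotvec [-0.0038  0.0007  0.0026] d before turn [-3.3  3.1 62.9] after [-3.3  2.8 62.9]
```

To row units: 20 mm is 0.0267, 15 mm is 0.02.

```bash

python3 steer.py '{"increments":[[0, 0, 0, -0.0044, 0.004, 0, 1], [0, 0, 0, 0, 0, 0.0267, 1], [0, 0, 0, 0, 0, 0.0267, 1], [0, 0, 0, 0, 0, 0.02, 1], [0, 0, 0, 0, 0, 0.0107, 1]]}' | sed -n '2p;4p'
python3 steer.py '{"increments":[[0, 0, 0, 0, 0, 0, 0.5], [0, 0, 0, 0, 0, 0, 0.4], [0, 0, 0, 0, 0, 0, 0.3], [0, 0, 0, 0, 0, 0, 0.25], [0, 0, 0, 0, 0, 0, 0.2]]}' 40
python3 steer.py '{"increments":[[0, 0, 0, 0, 0, 0, 0], [0, 0, 0, 0, 0, 0, 0], [0, 0, 0, 0, 0, 0, 0]]}' 40
python3 -c "
from h import *
s=crop('side',220,200,340,340,4.2,'pics/s6.png')"
```

```text
eef_pos: [589.1, 239.7, 138.6]
contact_force: [-0.1, 0.0, 0.1]
clock: 15.7
eef_pos: [590.5, 242.3, 142.2]
tcp_rot: [3.14, -0.0, 1.741]
contact_force: [-0.5, -0.0, -0.3]
opening: 0.301
grasp_force: 0.0
clock: 15.95
eef_pos: [590.1, 242.4, 142.3]
tcp_rot: [3.141, -0.0, 1.742]
contact_force: [-2.1, -1.3, 6.2]
opening: 0.261
grasp_force: 38.9
```

View pics/s6.png

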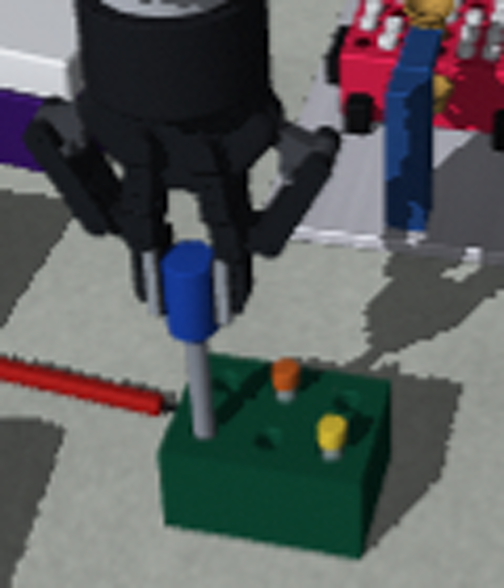

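The knob is held squarely between the pads, and TCP − tip is about 132 mm. Lifting.

To row units: -25 mm is -0.0333, -15 mm is -0.02.

```bash

python3 steer.py '{"increments":[[0, 0, 0, 0, 0, -0.0107, 0], [0, 0, 0, 0, 0, -0.02, 0], [0, 0, 0, 0, 0, -0.0333, 0], [0, 0, 0, 0, 0, -0.0333, 0], [0, 0, 0, 0, 0, -0.0333, 0]]}' 60| sed -n '2p;4,6p'
python3 steer.py '{"increments":[[0, 0, 0, 0, 0, -0.0333, 0], [0, 0, 0, 0, 0, -0.0227, 0], [0, 0, 0, 0, 0, 0, 0], [0, 0, 0, 0, 0, 0, 0]]}' 
python3 -c "
from h import *
crop('side',220,110,360,300,3.1,'pics/s7.png'); go(577.5,-34.7,282,TH+np.pi/2)"
```

```text
eef_pos: [589.8, 242.2, 240.8]
contact_force: [0.4, 0.8, -1.5]
opening: 0.264
grasp_force: 59.1
clock: 16.75
eef_pos: [590.4, 242.4, 282.6]
tcp_rot: [3.139, -0.001, 1.741]
contact_force: [0.5, 0.4, -1.7]
opening: 0.263
grasp_force: 59.1
rotvec [-0.      0.     -0.0003] d before turn [-270.8  -59.    -0.9] after [-270.7  -59.1   -0.9]
```

View pics/s7.png

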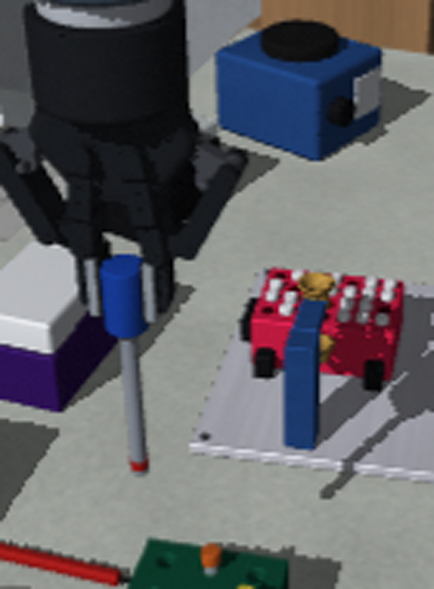

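The rod is held with its tip at about (265,261.5), the band at (264.5,259.5) and the knob at (260,206). Checking the tip's position and the tilt.

```bash
python3 - <<'E'
from h import *
np.set_printoptions(precision=1,suppress=True)
s=cams.grab_frame("side"); p=sense()["eef_pos"]
m,b=blobs(s,(0,130,80),(8,255,255),(255,240,275,270),4); print(b)
k,kb=blobs(s,(105,120,50),(125,255,255),(245,185,275,225)); print(kb)
for c in b: print("band",plane("side",c[1],p[2]-132.3+9))
print("knob",plane("side",kb[0][1],p[2]-132.3+124), "tcp",p)
t=cams.grab_frame("top"); print([x for x in blobs(t,(105,120,50),(125,255,255),(150,140,260,220),3)[1]])
E
```

```text
[(np.int32(9), [264.6, 260.7], [263, 260, 4, 3])]
[(np.int32(330), [259.4, 205.8], [252, 193, 16, 27])]
band [587.9 249.2 156.9]
knob [591.5 245.6 271.9] tcp [589.3 242.  280.2]
[]
```

The manual's scale: shifts go in shares of 0.75 m and turns go in shares of 120 degrees. Converting my numbers, -34 mm is -0.0453, -20 mm is -0.0267.

```bash

python3 steer.py '{"increments":[[0, 0, 0, -0.0267, -0.0059, 0, 0], [0, 0, 0, -0.0453, -0.01, 0, 0], [0, 0, 0, -0.0453, -0.01, 0, 0], [0, 0, 0, -0.0453, -0.01, 0, 0], [0, 0, 0, -0.0453, -0.01, 0, 0]]}' | sed -n 2p
python3 steer.py '{"increments":[[0, 0, 0, -0.0453, -0.01, 0, 0], [0, 0, 0, -0.0453, -0.01, 0, 0], [0, 0, 0, -0.04, -0.0089, 0, 0], [0, 0, 0, -0.0243, -0.0053, 0, 0], [0, 0, 0, 0, 0, 0, 0]]}'| sed -n 2p
python3 steer.py '{"increments":[[0, 0, 0, 0, 0, 0, 0], [0, 0, 0, 0, 0, 0, 0], [0, 0, 0, 0, 0, 0, 0]]}'
python3 - <<'E'
from h import *
go(577.4,-36.1,282,TH+np.pi/2)
np.set_printoptions(precision=1,suppress=True)
s=cams.grab_frame("side");t=cams.grab_frame("top"); p=sense()["eef_pos"]
b=blobs(s,(0,130,80),(8,255,255),(300,150,345,215),4)[1]; print(b)
kb=blobs(s,(105,120,50),(125,255,255),(295,110,345,180))[1]; print(kb)
for c in b: print("band",plane("side",c[1],p[2]-132.3+9))
for c in kb: print("knob",plane("side",c[1],p[2]-132.3+124), "tcp",p)
m,bb=blobs(s,(15,90,60),(28,255,255),(310,190,335,212)); print(bb)
crop("side",270,110,390,250,4.2,"pics/s8.png",s)
E
```

```text
eef_pos: [581.6, 81.2, 279.7]
eef_pos: [576.0, -39.7, 279.9]
clock: 17.98
eef_pos: [576.8, -35.2, 280.7]
tcp_rot: [-3.141, -0.001, 1.742]
contact_force: [-0.3, 0.6, -2.0]
opening: 0.263
grasp_force: 59.1
rotvec [-0.0009 -0.0005  0.0004] d before turn [-1.   0.4 -1.3] after [-1.   0.4 -1.3]
[(np.int32(7), [322.7, 188.1], [321, 187, 4, 3])]
[(np.int32(849), [310.1, 142.0], [295, 122, 35, 40])]
band [573.8 -26.5 157.7]
knob [603.1 -21.  272.7] tcp [576.9 -35.2 281. ]
[(np.int32(81), [321.7, 201.8], [316, 198, 12, 9])]
```

View pics/s8.png

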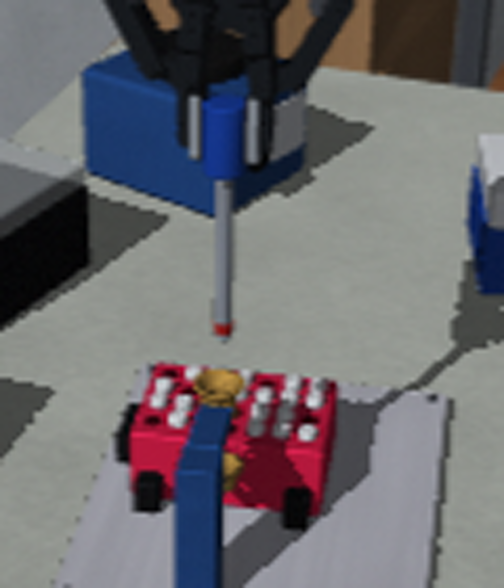

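The tip at (322.6,190.5) stands above the bushing mouth at (321.8,201). I'll lower it close to the mouth and compare.

To row units: 9 mm is 0.012, 6 mm is 0.008.

```bash

python3 steer.py '{"increments":[[0, 0, 0, 0, 0, 0.012, 0], [0, 0, 0, 0, 0, 0.012, 0], [0, 0, 0, 0, 0, 0.008, 0], [0, 0, 0, 0, 0, 0, 0], [0, 0, 0, 0, 0, 0, 0]]}' | sed -n '2p;4p'
python3 - <<'E'
from h import *
np.set_printoptions(precision=1,suppress=True)
s=cams.grab_frame("side"); p=sense()["eef_pos"]; print(p)
b=blobs(s,(0,130,80),(8,255,255),(300,150,345,215),4)[1]; print(b)
print("expected band front px for rod at eye", proj("side",[[577.5-1.7,-35+2.7,p[2]-123.3],[578.2-1.7,-34.1+2.7,p[2]-123.3]]))
print("eye px",proj("side",[577.5,-35,118]))
# x gap: rod column midline around rows above band
g=cv2.cvtColor(s,cv2.COLOR_RGB2GRAY)
print(s[188:206,314:331].tolist().__len__()); print(g[186:206,312:332])
E
```

```text
eef_pos: [576.5, -36.1, 256.4]
contact_force: [-0.1, 0.6, -1.3]
[576.9 -36.2 257. ]
[(np.int32(7), [322.7, 196.4], [321, 196, 4, 2])]
expected band front px for rod at eye [[322.6 195.4]
 [322.2 195.6]]
eye px [[322.2 200.2]]
18
[[143 143 144 145 144 145 144 144 145 129 121 110  79 105 140 149 149 148
  147 146]
 [143 143 143 143 143 145 146 145 144 128 121 110  76 103 136 145 147 146
  146 147]
 [142 144 145 144 144 143 146 147 146 129 122 110  78 103 138 146 147 148
  147 145]
 [143 145 145 147 146 146 144 144 146 129 122 109  75 104 138 147 146 146
  146 146]
 [144 145 147 148 148 146 145 146 146 129 121 109  76 103 140 147 148 146
  146 145]
 [144 146 145 145 143 143 146 145 144 128 121 108  74 101 137 148 148 149
  148 147]
 [146 146 145 143 141 142 146 148 146 130 120 107  70 100 139 146 146 146
  146 146]
 [145 146 146 147 148 147 146 147 146 129 120 107  73 103 138 147 146 146
  148 148]
 [145 144 146 147 146 147 145 145 145 130 121 107  73 106 142 149 146 146
  148 150]
 [148 147 146 146 147 145 145 146 121 104 114 105  67 101 137 145 146 148
  151 151]
 [136 146 146 149 152 146 144 145 120  80  65  56  36  93 137 148 149 150
  148 148]
 [ 67  75 134 168 174 151 107 113 148 106  56  52  38  92 137 149 148 150
  152 151]
 [ 58  67 179 200 196 157  91 103 124 141 116  87  64  67  95 157 188 160
  121 111]
 [ 42  62 173 200 159 111  92  99 115 110 114  92  62  53  52 125 171 137
   67  58]
 [ 67  67 107 131 105  71  76  94 113 131 145 148 145  91  50  91 143 104
   49  58]
 [ 33  60  67  74  81  57  65  86 110 133 141 129 133 131 114 105 132  97
   68  51]
 [ 59  52  34  31 100  77  52  84  94 108 117 124 133 121  98 108 103  80
   67 104]
 [ 60  34  19  18  27  97  99  63  47  82 106  97  88 101  87 127 100  49
   83 157]
 [157 175 186 114  60  70  68  90 109 112 115 102  76  52 128 148  99  71
   89 181]
 [182 183 180 119  48  67  95  87  73  66  56  51  56  47  94 101  78  67
   80 145]]
```

The band is within about 1 px of where a centred rod should show, well inside the cone. I'll nudge it 1 mm in +x and lower with the force watched.

To row units: 4 mm is 0.0053, 1 mm is 0.0013.

```bash

python3 steer.py '{"increments":[[0, 0, 0, 0, 0.0013, 0.0053, 0], [0, 0, 0, 0, 0, 0.0053, 0], [0, 0, 0, 0, 0, 0.0053, 0], [0, 0, 0, 0, 0, 0, 0]]}' | sed -n '2,4p'
python3 steer.py '{"increments":[[0, 0, 0, 0, 0, 0.0053, 0], [0, 0, 0, 0, 0, 0.0053, 0], [0, 0, 0, 0, 0, 0, 0]]}' | sed -n '2,4p'
python3 steer.py '{"increments":[[0, 0, 0, 0, 0, 0.0053, 0], [0, 0, 0, 0, 0, 0.0053, 0], [0, 0, 0, 0, 0, 0, 0]]}' | sed -n '2,4p'
```

```text
eef_pos: [577.4, -36.1, 244.3]
tcp_rot: [-3.14, -0.0, 1.741]
contact_force: [-1.0, -0.4, -1.7]
eef_pos: [577.7, -36.1, 236.4]
tcp_rot: [-3.141, -0.0, 1.741]
contact_force: [0.3, 0.6, -1.6]
eef_pos: [577.7, -36.1, 228.5]
tcp_rot: [-3.141, -0.0, 1.741]
contact_force: [0.8, 0.8, -1.7]
```

To row units: 6 mm is 0.008.

```bash

python3 steer.py '{"increments":[[0, 0, 0, 0, 0, 0.008, 0], [0, 0, 0, 0, 0, 0.008, 0], [0, 0, 0, 0, 0, 0.008, 0], [0, 0, 0, 0, 0, 0.008, 0], [0, 0, 0, 0, 0, 0, 0]]}' | sed -n '2,4p'
python3 steer.py '{"increments":[[0, 0, 0, 0, 0, 0.008, 0], [0, 0, 0, 0, 0, 0.008, 0], [0, 0, 0, 0, 0, 0.008, 0], [0, 0, 0, 0, 0, 0, 0]]}' | sed -n '2,4p'
python3 steer.py '{"increments":[[0, 0, 0, 0, 0, 0.0053, 0], [0, 0, 0, 0, 0, 0.0053, 0], [0, 0, 0, 0, 0, 0, 0]]}' | sed -n '2,4p'
```

```text
eef_pos: [577.5, -36.1, 203.8]
tcp_rot: [-3.14, -0.0, 1.741]
contact_force: [0.6, -0.5, -1.6]
eef_pos: [577.5, -36.1, 185.9]
tcp_rot: [-3.14, -0.0, 1.741]
contact_force: [1.5, -0.3, -2.1]
eef_pos: [577.6, -36.1, 178.5]
tcp_rot: [-3.141, -0.0, 1.741]
contact_force: [1.6, 0.2, -0.2]
```

```bash

python3 steer.py '{"increments":[[0, 0, 0, 0, 0, 0.0053, 0], [0, 0, 0, 0, 0, 0.0053, 0], [0, 0, 0, 0, 0, 0.0053, 0], [0, 0, 0, 0, 0, 0, 0]]}' | sed -n '2,4p'
python3 steer.py '{"increments":[[0, 0, 0, 0, 0, 0.0053, 0], [0, 0, 0, 0, 0, 0.004, 0], [0, 0, 0, 0, 0, 0, 0], [0, 0, 0, 0, 0, 0, 0], [0, 0, 0, 0, 0, 0, 0]]}'
python3 - <<'E'
from h import *
s=crop("side",270,120,390,260,4.2,"pics/s9.png")
E
```

```text
eef_pos: [577.5, -36.1, 166.4]
tcp_rot: [-3.141, -0.0, 1.741]
contact_force: [0.4, 0.1, -1.0]
clock: 21.13
eef_pos: [578.0, -36.1, 160.3]
tcp_rot: [-3.142, 0.0, 1.741]
contact_force: [0.4, -0.1, -0.1]
opening: 0.265
grasp_force: 59.1
```

View pics/s9.png

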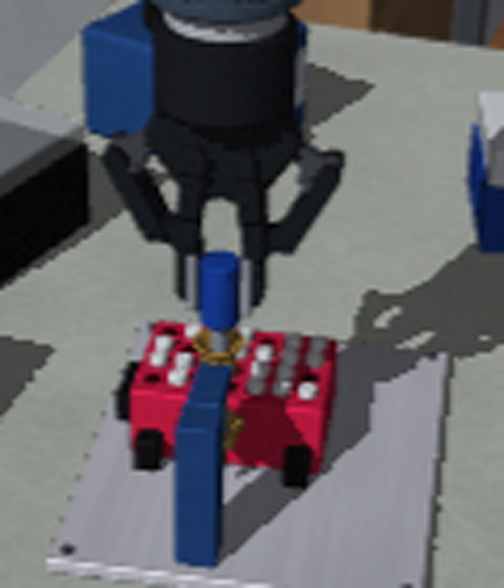

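The knob's underside at about (322,198) stands roughly 10 mm clear above the mouth, the rack is still on its stops, and the rod went down with no contact force. Handing in.

```bash
python3 -c "
from rig import r, cams, job, sense
print(job.sign_off())"
```

```text
the job is handed in; nothing more can be done
None
```

I handed the job in at about 21 s with the rack against all three stops and the rod through both bushings, tip about 9 mm past the depth asked for. The knob is still gripped about 10 mm above the upper bushing; I could not see the red band underneath, and the sign-off gave no verdict.

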